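# Rack the washed plates and hang up the carrier

## Task

Move every washed plate standing in the steel carrier over to the grey drying rack: slide each one upright down into a free pair of guides until it is fully home, leaving the plate that is already there in its place. Then hang the emptied carrier by its handle on the hook of the drip stand so that it hangs free and still, and leave the scissors, petri dish and dropper bottle where they are.

Things in the scene. Friction and masses are not known exactly. Their poses are not given: they have to be found in the camera images.
- rack: grey drying rack, fixed; base 104 (x) x 204 (y) mm, origin under its centre. Slotted rails 66 mm high at both sides hold plates (plate x along rack x) in five guide pairs at y = -80, -40, 0, 40, 80 mm; slots 6 mm wide, opening to 14 mm in the top 10 mm; 2 mm play at each plate edge in x. Slot floor at z = 8 mm: a plate fully home has its origin at (0, slot y, 8 mm). One slot is taken.
- carrier: loose steel carrier, 0.35 kg, base 96 (x) x 190 (y) mm, origin under its centre; side rails 40 mm high, 7 mm slots at y = -82, -40, 40, 82 mm, floor at z = 8 mm (plate x along carrier x). Handle across its middle: posts at x = +-36 mm and a crossbar 82 (x) x 10 (y) mm, z = 90 to 124 mm; the hand-hole below is 62 mm wide, z = 8 to 90 mm. Lift by the crossbar, across its 10 mm.
- handle_underside (a point): middle of the underside of the carrier's crossbar (top of the hand-hole), at (0, 0, 90 mm) in the carrier's frame; rests on the rod when the carrier hangs
- stand: drip stand, fixed: post 16 mm thick, 235 mm high (26 mm collar at the rod), on a base plate; origin at the foot of the post. A level rod 10 mm thick runs from the post along the stand's -x for 170 mm, its axis at z = 200 mm; its end turns up as a hook lip 20 mm high.
- hook_rod (a point): point on top of the rod, 135 mm from the post axis, where the carrier's crossbar should rest: carrier's length (its y) along the rod (stand x), rod through the hand-hole, carrier's end clear of the post. If knocked there it swings for some 15 s
- hook_tip (a point): centre of the round end (5 mm radius) of the upturned lip, 176 mm from the post axis, 20 mm above the rod's axis
- plate_1: white upright plate, 76 (x) x 4 (y) mm, with a grey grip bar on top, 44 (x) x 10 (y) mm, 88 to 108 mm above the lower edge; origin: middle of the lower edge, z up the plate; 50 g. Take it across the bar's 10 mm. Same either way round. To be moved if present; starts in the carrier's slot at y = -82 mm.
- plate_2: white upright plate, 76 (x) x 4 (y) mm, with a grey grip bar on top, 44 (x) x 10 (y) mm, 88 to 108 mm above the lower edge; origin: middle of the lower edge, z up the plate; 50 g. Take it across the bar's 10 mm. Same either way round. To be moved if present; starts in the carrier's slot at y = -40 mm.
- plate_3: white upright plate, 76 (x) x 4 (y) mm, with a grey grip bar on top, 44 (x) x 10 (y) mm, 88 to 108 mm above the lower edge; origin: middle of the lower edge, z up the plate; 50 g. Take it across the bar's 10 mm. Same either way round. To be moved if present; starts in the carrier's slot at y = 40 mm.
- plate_4: white upright plate, 76 (x) x 4 (y) mm, with a grey grip bar on top, 44 (x) x 10 (y) mm, 88 to 108 mm above the lower edge; origin: middle of the lower edge, z up the plate; 50 g. Take it across the bar's 10 mm. Same either way round. To be moved if present; starts in the carrier's slot at y = 82 mm.
- done_plate_1: white upright plate, 76 (x) x 4 (y) mm, with a grey grip bar on top, 44 (x) x 10 (y) mm, 88 to 108 mm above the lower edge; origin: middle of the lower edge, z up the plate; 50 g. Take it across the bar's 10 mm. Same either way round. If present, it is already in the rack's slot at y = -80 mm and stays there.
- done_plate_2: white upright plate, 76 (x) x 4 (y) mm, with a grey grip bar on top, 44 (x) x 10 (y) mm, 88 to 108 mm above the lower edge; origin: middle of the lower edge, z up the plate; 50 g. Take it across the bar's 10 mm. Same either way round. If present, it is already in the rack's slot at y = 0 mm and stays there.
- done_plate_3: white upright plate, 76 (x) x 4 (y) mm, with a grey grip bar on top, 44 (x) x 10 (y) mm, 88 to 108 mm above the lower edge; origin: middle of the lower edge, z up the plate; 50 g. Take it across the bar's 10 mm. Same either way round. If present, it is already in the rack's slot at y = 40 mm and stays there.
- scissors: scissors with green handles, 206x84x11 mm, lying flat; bystander, leave alone; origin: centre of the underside
- petri: flat round petri dish, 57 mm wide, solid up to 16 mm high for contact; bystander, leave alone; origin: centre of the underside
- dropper: small white dropper bottle, 25 mm wide, 56 mm high; bystander, leave alone; origin: centre of the underside
There are look-alikes about, which are no part of the job. What is shaped like the done_plate_3 but pink is not meant.

How it is judged:
By the outcome, as a careful person would: the job done as asked, in the order asked, and still so for the second after the job is handed in, with the robot touching nothing.
Of plate_1, plate_2, plate_3, plate_4 only 3 to 4 are there at a start; the rules pass over those that are not, and their reading is None.
Of done_plate_1, done_plate_2, done_plate_3 only 1 to 1 are there at a start; the rules pass over those that are not, and their reading is None.
At some moment in a run one of carrier may be knocked a few centimetres aside while the robot is not near it.
It also fails if it takes over 208 s, if anything falls off the work surface, if the arm or the gripper's body presses on something with over 40 N, if the wrist force passes 120 N, or if a joint passes its speed limit or range.

## Robot

A 7-joint arm with a two-finger parallel gripper is mounted at the origin on a cart in front of the work surface, level with it; the furniture and walls round the work are solid. World frame = base frame: x ahead of the robot, y to its left, z up, the work surface at z = 0. Lengths are in m, angles in rad, forces in N, time in s.
With the tool pointing down it reaches from about 0.4 to 0.875 m from the base axis. Payload 19.3 kg.
Tool frame: the origin (TCP) lies between the finger pads; the fingertips stand bot.tcp_to_tips ahead of it and the grasp point (between the pads) is the TCP (bot.tcp_to_tips is the distance from the TCP to the fingertips, in m); z points along the fingers, y is the line along which they close (so a half turn about z gives the same grasp; the last joint's range is limited). The gripper opens to 85 mm and grips with 20 to 120 N. Pads are 22 mm wide; open, the fingers measure 114 mm over their backs; the gripper's body (76 mm by 85 mm) begins 54 mm behind the grasp point. The pads swing forward as they close: fully open they stand 13 mm farther back than shut.
Start: joints at [1.279, 0.521, -0.036, 1.599, 0.021, 1.021, -0.113], TCP at [0.137, -0.61, 0.25] pointing down, gripper open.
Joint ranges: [-2.91, 2.91], [-0.3, 2.13], [-1.5, 1.42], [0.17, 2.43], [-1.26, 4.41], [0.16, 1.93], [-2.52, 2.52]. Speed limits (rad/s): [1.89, 1.89, 2.39, 2.39, 3.01, 3.01, 3.01].

## Interface

Orientations are given as [roll, pitch, yaw] about the fixed x, y, z axes, in that order (R = Rz(yaw) Ry(pitch) Rx(roll)).
In Python, from workcell import telemetry, grab_frame, bot gives the robot as it stands. The module is installed in compiled form; this text tells all that it offers.
- The arm moves only by the shell command python3 -m crank 'ROWS' [FORCE]. ROWS is text: rows parted by semicolons, each of 7 numbers parted by spaces: the finger opening in m, from 0 to 0.0854, then the shift along the tool's x, y, z in m, then the turn, a rotation vector about the tool's x, y, z in degrees. A call has exactly 8 rows; each row shifts and turns the commanded pose from where the row before left it, along the tool's axes as they then stand; what a row does not reach is not made up. A row lasts 1/12 s, in which the tool goes at most 41.7 mm and 7.16 degrees, less where a joint would pass 70% of its speed; a pose out of reach is approached as far as the arm can. A call with a gripper value outside its range is refused whole. The fingers move at their own pace and stop on an object; FORCE is the grip in N (left out, the last holds). Time passes only in rows, so rows that do not move let the fingers close, or fill a call up. It gives the time, the measured TCP pose, the force, the opening and the grip force at its end, in the units of the state.
- telemetry.observe(): the state, without advancing time (a new reading comes with each control period).
- grab_frame(name): name is "scene" or "top" or "wrist"; returns a dict with "pixels" (400x640x3 uint8, red, green, blue), "depth" (400x640 float32, m along the optical axis (not along the pixel's ray), 0 where there is no reading), "vertical_fov" (degrees; the focal length in pixels is half the picture's height over the tangent of half this angle, whatever the lens; pixels are square), "cx", "cy" (the principal point, pixels), "R" (3x3) and "t" (3): a world point X has camera coordinates R X + t; the wrist camera has in their place "hand_eye" (4x4, takes a point from camera to tool coordinates, whose origin is the TCP and whose axes are the flange's). Camera axes: x right, y down, z forward; pixel columns grow to the right and rows downward; lengths in m; the calibration is good to about 2 mm. A picture is of the moment at which its call begins: read the wrist's pose just before it.
- bot.job_done(): hands the job in; it is judged then, once.
The state is a dict: "clock": time; "qpos": joint angles; "qd": joint speeds; "joint_efforts": joint torques, N m; "position": TCP position; "tool_rot": TCP orientation; "force": force on the tool from outside, world axes, zero at the start; "moment": the same for the moment, N m; "grip_width": finger opening in m; "finger_force": force on a finger pad.
Only numpy, scipy, OpenCV 4.12 (cv2) and the standard library are available. Lean on these libraries where they do the work, as an engineer would, in place of code of your own. Each camera call takes 0.05 s, during which the arm holds its last target. There are 200 camera calls.

## Working session

There is one attempt and no reset: what is moved stays moved. The work goes in short steps, Python scripts to look and compute and a shell command to move; the robot and the scene stay as the last step left them, time stands still between calls to the robot, and variables do not carry over. Pictures are saved under pics/ and viewed, at most 14 in all, crops included, and the job is handed in when it is done.

```bash
mkdir -p pics; cat > h.py <<'E'
import numpy as np, cv2
from workcell import telemetry, grab_frame, bot
def cam(name):
    f=grab_frame(name); f['f']=200/np.tan(np.radians(f['vertical_fov'])/2); return f
def cloud(f):
    d=f['depth']; v,u=np.mgrid[:400,:640]
    P=np.stack([(u-f['cx'])/f['f']*d,(v-f['cy'])/f['f']*d,d],-1)
    W=(P-np.array(f['t']))@np.array(f['R'])
    W[d<=0]=np.nan
    return W
def save(name,img): cv2.imwrite('pics/'+name,img[...,::-1])
E
python3 - <<'E'
from h import *
s=telemetry.observe(); print({k:np.round(v,3) for k,v in s.items()}, bot.tcp_to_tips)
for n in('scene','top'):
    f=cam(n); save(n+'0.png',f['pixels']); np.savez(n+'0.npz',W=cloud(f),px=f['pixels']); print(n,f['f'],f['cx'],f['cy'],np.round(-np.array(f['R']).T@f['t'],3))
E
```

```text
{'clock': np.float64(0.0), 'qpos': array([ 1.279,  0.522, -0.036,  1.6  ,  0.021,  1.021, -0.113]), 'qd': array([0.001, 0.001, 0.002, 0.001, 0.001, 0.001, 0.001]), 'joint_efforts': array([-2.0000e-03, -9.2712e+01,  1.9780e+00, -3.6993e+01,  1.8000e-02,
        8.0000e-03, -0.0000e+00]), 'position': array([ 0.137, -0.609,  0.25 ]), 'tool_rot': array([-3.14 ,  0.   ,  0.222]), 'force': array([ 0.316, -0.432,  0.075]), 'moment': array([ 0.014, -0.034, -0.07 ]), 'finger_force': np.float64(0.0), 'grip_width': np.float64(0.086)} 0.019
scene 452.8107690022539 322.9708042841182 202.83980479791902 [0.141 0.976 1.305]
top 364.92275779338706 317.8847890955027 203.04763906835495 [0.461 0.102 1.279]
```

View pics/scene0.png

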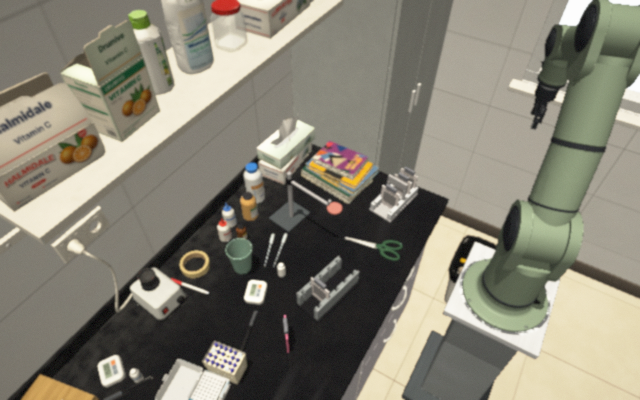

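View pics/top0.png

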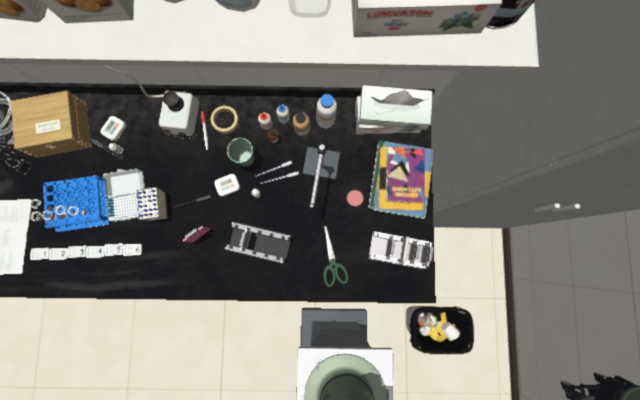

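```bash
python3 - <<'E'
from h import *
a=np.load('top0.npz');b=np.load('scene0.npz')
c=cv2.resize(a['px'][130:295,175:440],None,fx=3,fy=3,interpolation=cv2.INTER_CUBIC)
save('c1.png',c)
W=a['W']
for n,(u,v) in dict(tl=(232,226),rk=(258,242),car=(402,250),pink=(355,198),post=(322,149),tip=(314,207),pen=(197,233),drop=(256,193),tab=(300,220)).items():
    print(n,np.round(W[v,u],3))
E
```

```text
tl [0.549 0.386 0.061]
rk [nan nan nan]
car [ 0.478 -0.171  0.103]
pink [ 0.659 -0.031  0.003]
post [0.768 0.091 0.237]
tip [0.625 0.114 0.001]
pen [0.524 0.499 0.068]
drop [0.663 0.311 0.054]
tab [ 0.579  0.162 -0.008]
```

View pics/c1.png

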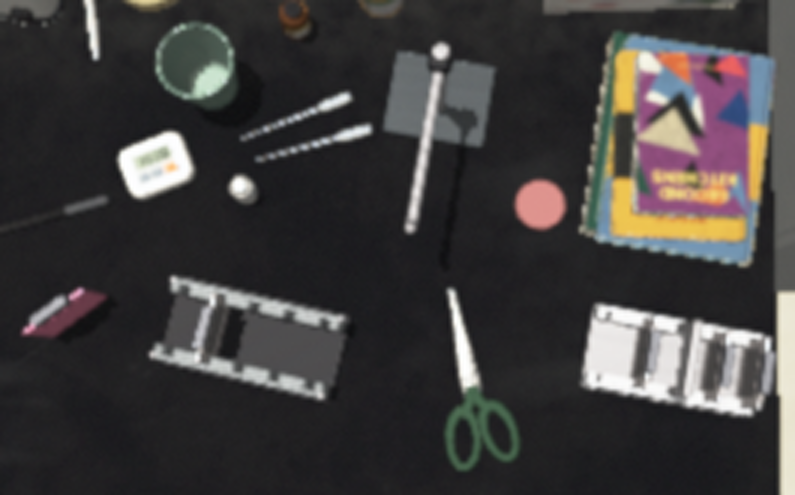

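The rack is at about px (258,242) in the top view, with one plate in its left part. The carrier is at (402,250) with three plates and one free slot. The stand's post is at (322,149) and its rod tip at (312,207). The pink lookalike plate is at (197,233), and I leave it alone. Next I work out the poses.

```bash
python3 - <<'E'
from h import *
T={}
for n in('top0','scene0'):
    d=np.load(n+'.npz');W=d['W'].reshape(-1,3);T[n]=W[~np.isnan(W[:,0])]
def sel(W,x,y,z): 
    m=np.ones(len(W),bool)
    for i,r in enumerate((x,y,z)): m&=(W[:,i]>r[0])&(W[:,i]<r[1])
    return W[m]
def rect(P):
    (c,s,a)=cv2.minAreaRect(P[:,:2].astype(np.float32)); return len(P),np.round(c,4),np.round(s,4),round(a,1),'z',np.round(np.percentile(P[:,2],[5,50,95]),3)
for n,W in T.items():
    print(n)
    tab=sel(W,(.45,.75),(.15,.27),(-.03,.02));print('table z',np.median(tab[:,2]))
    print('rack rails',rect(sel(W,(.38,.6),(.2,.42),(.05,.08))))
    print('rack all',rect(sel(W,(.38,.6),(.2,.42),(.03,.08))))
    print('rack plate',rect(sel(W,(.38,.6),(.2,.42),(.1,.13))))
    print('car rails',rect(sel(W,(.38,.6),(-.34,-.03),(.03,.05))))
    hi=sel(W,(.38,.6),(-.34,-.03),(.09,.14));
    for lo in (.09,):
        # cluster
        a=np.radians(0)
        from scipy.cluster.hierarchy import fcluster,linkage
        L=fcluster(linkage(hi,'single'),.012,'distance')
        for k in set(L):
            if (L==k).sum()>8: print('  cl',rect(hi[L==k]))
    print('post top',rect(sel(W,(.6,.9),(0,.2),(.222,.26))))
    print('rod',rect(sel(W,(.5,.9),(0,.2),(.19,.222))))
    r=sel(W,(.5,.9),(0,.2),(.19,.222)); print(np.round(np.polyfit(r[:,0],r[:,1],1),4))
E
```

```text
top0
table z 0.0012399058129138516
rack rails (516, array([0.496 , 0.3006]), array([0.1957, 0.09  ]), 77.5, 'z', array([0.055, 0.066, 0.071]))
rack all (568, array([0.496 , 0.3006]), array([0.1957, 0.09  ]), 77.5, 'z', array([0.04 , 0.066, 0.071]))
rack plate (63, array([0.5055, 0.3396]), array([0.0109, 0.0663]), 77.0, 'z', array([0.102, 0.114, 0.12 ]))
car rails (464, array([ 0.5171, -0.1837]), array([0.1895, 0.1669]), 80.3, 'z', array([0.034, 0.04 , 0.047]))
  cl (88, array([ 0.4651, -0.2572]), array([0.0102, 0.0747]), 80.7, 'z', array([0.094, 0.113, 0.118]))
  cl (79, array([ 0.4724, -0.216 ]), array([0.0111, 0.0716]), 83.4, 'z', array([0.097, 0.113, 0.119]))
  cl (138, array([ 0.4792, -0.1766]), array([0.0117, 0.0809]), 81.3, 'z', array([0.096, 0.121, 0.128]))
  cl (75, array([ 0.4856, -0.1372]), array([0.01  , 0.0749]), 80.9, 'z', array([0.097, 0.114, 0.119]))
post top (27, array([0.6906, 0.1047]), array([0.0125, 0.1809]), 82.2, 'z', array([0.228, 0.235, 0.237]))
rod (218, array([0.689 , 0.1028]), array([0.0248, 0.186 ]), 83.7, 'z', array([0.2  , 0.205, 0.215]))
[-0.157   0.2148
[... 403 characters left out ...]
array([0.1918, 0.1723]), 82.1, 'z', array([0.031, 0.039, 0.047]))
  cl (83, array([ 0.47 , -0.258]), array([0.016 , 0.0726]), 82.6, 'z', array([0.091, 0.105, 0.116]))
  cl (86, array([ 0.4905, -0.136 ]), array([0.0142, 0.0725]), 82.1, 'z', array([0.092, 0.107, 0.12 ]))
  cl (84, array([ 0.4785, -0.2161]), array([0.0167, 0.0714]), 80.1, 'z', array([0.092, 0.105, 0.118]))
  cl (162, array([ 0.4826, -0.1782]), array([0.0225, 0.0828]), 78.8, 'z', array([0.094, 0.112, 0.126]))
post top (29, array([0.6938, 0.1088]), array([0.0175, 0.1845]), 79.7, 'z', array([0.223, 0.231, 0.238]))
rod (192, array([0.6949, 0.1032]), array([0.023 , 0.1935]), 83.6, 'z', array([0.196, 0.204, 0.217]))
[-0.1369  0.2027]
```

```bash
M="python3 -m crank"; R='0.025 0.0268 -0.0216 -0.005 0 0 0'; echo skip >/dev/null
python3 -m crank '0.025 0.0268 -0.0216 -0.005 0 0 0;0.025 0.0268 -0.0216 -0.005 0 0 0;0.025 0.0268 -0.0216 -0.005 0 0 0;0.025 0.0268 -0.0216 -0.005 0 0 0;0.025 0.0268 -0.0216 -0.005 0 0 0;0.025 0.0268 -0.0216 -0.005 0 0 0;0.025 0.0268 -0.0216 -0.005 0 0 0;0.025 0.0268 -0.0216 -0.005 0 0 0'
python3 -m crank '0.025 0.0268 -0.0216 -0.005 0 0 0;0.025 0.0268 -0.0216 -0.005 0 0 0;0.025 0.0268 -0.0216 -0.005 0 0 0;0.025 0.0268 -0.0216 -0.005 0 0 0;0.025 0.0268 -0.0216 -0.005 0 0 0;0.025 0.0268 -0.0216 -0.005 0 0 0;0.025 0.0268 -0.0216 -0.005 0 0 0;0.025 0.0268 -0.0216 -0.005 0 0 0'
python3 -m crank '0.025 0 0 0 0 0 -7;0.025 0 0 0 0 0 -7;0.025 0 0 0 0 0 -7;0.025 0 0 0 0 0 -7;0.025 0 0 0 0 0 -7;0.025 0 0 0 0 0 -7;0.025 0 0 0 0 0 -7;0.025 0 0 0 0 0 -7'
python3 -m crank '0.025 0 0 0 0 0 -7;0.025 0 0 0 0 0 -7;0.025 0 0 0 0 0 -7;0.025 0 0 0 0 0 -7;0.025 0 0 0 0 0 -7;0.025 0 0 0 0 0 -7;0.025 0 0 0 0 0 -7;0.025 0 0 0 0 0 -7'
python3 -m crank '0.025 0 0 0 0 0 -7;0.025 0 0 0 0 0 -7;0.025 0 0 0 0 0 -7;0.025 0 0 0 0 0 -7;0.025 0 0 0 0 0 -7;0.025 0 0 0 0 0 -7;0.025 0 0 0 0 0 -4;0.025 0 0 0 0 0 0'
```

```text
clock: 0.77
position: [0.3092, -0.3924, 0.2904]
tool_rot: [-3.141, 0.0, 0.222]
force: [1.6, -0.8, 1.3]
grip_width: 0.0247
finger_force: 0.0
clock: 1.43
position: [0.4804, -0.1767, 0.3305]
tool_rot: [-3.142, 0.0, 0.222]
force: [0.4, -0.9, -0.3]
grip_width: 0.025
finger_force: 0.0
clock: 2.1
position: [0.4796, -0.1782, 0.3301]
tool_rot: [-3.141, 0.0, 1.205]
force: [-0.4, -0.4, 0.4]
grip_width: 0.0249
finger_force: 0.0
clock: 2.77
position: [0.4796, -0.1783, 0.3301]
tool_rot: [-3.141, -0.0, 2.182]
force: [1.0, 0.1, -0.3]
grip_width: 0.025
finger_force: 0.0
clock: 3.43
position: [0.4796, -0.1784, 0.33]
tool_rot: [3.141, -0.001, 2.983]
force: [-0.4, 0.3, -0.0]
grip_width: 0.0248
finger_force: 0.0
```

```bash
cat >> h.py <<'E'
from scipy.spatial.transform import Rotation as Ro
from scipy.cluster.hierarchy import fcluster,linkage
def wcloud():
    s=telemetry.observe(); f=cam('wrist'); d=f['depth']; v,u=np.mgrid[:400,:640]
    P=np.stack([(u-f['cx'])/f['f']*d,(v-f['cy'])/f['f']*d,d],-1)
    H=np.array(f['hand_eye']); W=(P@H[:3,:3].T+H[:3,3])@Ro.from_euler('xyz',s['tool_rot']).as_matrix().T+s['position']
    W[d<=0]=np.nan
    return W,f
def sel(W,x,y,z):
    W=W.reshape(-1,3); W=W[~np.isnan(W[:,0])]
    m=np.ones(len(W),bool)
    for i,r in enumerate((x,y,z)): m&=(W[:,i]>r[0])&(W[:,i]<r[1])
    return W[m]
def rect(P):
    c,s,a=cv2.minAreaRect(P[:,:2].astype(np.float32))
    if s[0]>s[1]: a-=90          # a: direction of the short..long: yaw of the long side
    return len(P),'c',np.round(c,4),'size',np.round(sorted(s),4),'long dir',round(a,1),'z',np.round(np.percentile(P[:,2],[5,50,95]),3)
def clusters(P,gap=.006,n=15):
    if len(P)>6000: P=P[::len(P)//6000+1]
    L=fcluster(linkage(P,'single'),gap,'distance')
    return [P[L==k] for k in set(L) if (L==k).sum()>n]
def togo(x,y,z,yaw):
    s=telemetry.observe(); r=s['tool_rot'][2]; R=Ro.from_euler('xyz',s['tool_rot']).as_matrix()
    t=(yaw-np.degrees(r)+180)%360-180
    print('shift tool mm',np.round(1000*R.T@(np.array([x,y,z])-s['position']),1),'turn tool z deg',round(-t,2),'now',np.round(s['position'],4),np.round(np.degrees(s['tool_rot']),2),'clock',round(float(s['clock']),1))
E
python3 - <<'E'
from h import *
W,f=wcloud(); save('w1.png',f['pixels']); np.savez('w1.npz',W=W); print(np.round(f['hand_eye'],3),f['f'])
for lo,hi in((.1,.135),(.034,.046)):
    P=sel(W,(.3,.7),(-.4,.1),(lo,hi))
    for c in clusters(P): print(lo,rect(c))
E
```

```text
[[ 0.001 -0.954 -0.299  0.077]
 [ 1.     0.001  0.001  0.   ]
 [-0.    -0.299  0.954 -0.124]
 [ 0.     0.     0.     1.   ]] 351.98022261835325
0.1 (68, 'c', array([ 0.6229, -0.3915]), 'size', array([0.002 , 0.0168]), 'long dir', 1.3, 'z', array([0.101, 0.11 , 0.125]))
0.1 (1718, 'c', array([ 0.6673, -0.2056]), 'size', array([0.0651, 0.0842]), 'long dir', -0.3, 'z', array([0.105, 0.113, 0.114]))
0.1 (306, 'c', array([ 0.4601, -0.26  ]), 'size', array([0.0104, 0.0582]), 'long dir', 80.4, 'z', array([0.101, 0.116, 0.117]))
0.1 (273, 'c', array([ 0.4661, -0.2185]), 'size', array([0.0102, 0.0586]), 'long dir', 80.4, 'z', array([0.101, 0.116, 0.117]))
0.1 (431, 'c', array([ 0.4807, -0.1802]), 'size', array([0.0098, 0.0808]), 'long dir', 80.8, 'z', array([0.122, 0.124, 0.125]))
0.1 (261, 'c', array([ 0.4802, -0.1399]), 'size', array([0.0099, 0.0581]), 'long dir', 80.0, 'z', array([0.101, 0.116, 0.117]))
0.034 (307, 'c', array([ 0.6303, -0.358 ]), 'size', array([0.0343, 0.0779]), 'long dir', -33.5, 'z', array([0.035, 0.04 , 0.045]))
0.034 (374, 'c', array([ 0.5302, -0.1162]), 'size', array(
[... 153 characters left out ...]
g dir', 82.9, 'z', array([0.036, 0.04 , 0.042]))
0.034 (321, 'c', array([ 0.5073, -0.2077]), 'size', array([0.0298, 0.0329]), 'long dir', -14.1, 'z', array([0.037, 0.04 , 0.042]))
0.034 (27, 'c', array([ 0.478 , -0.1418]), 'size', array([0.0002, 0.0337]), 'long dir', 80.7, 'z', array([0.035, 0.04 , 0.045]))
0.034 (2263, 'c', array([ 0.4804, -0.1801]), 'size', array([0.0899, 0.1881]), 'long dir', -9.1, 'z', array([0.038, 0.04 , 0.042]))
0.034 (403, 'c', array([ 0.6449, -0.0974]), 'size', array([0.0455, 0.1038]), 'long dir', -64.0, 'z', array([0.039, 0.041, 0.045]))
0.034 (206, 'c', array([ 0.6003, -0.1977]), 'size', array([0.0047, 0.0706]), 'long dir', -8.5, 'z', array([0.043, 0.044, 0.046]))
```

View pics/w1.png

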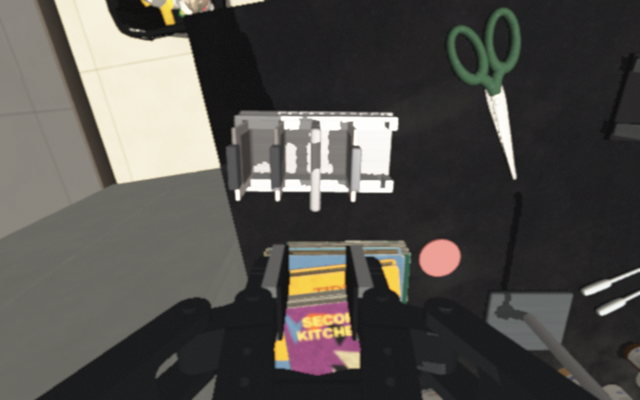

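```bash
python3 -m crank '0.025 -0.0007 0.0353 -0.009 0 0 0;0.025 -0.0007 0.0353 -0.009 0 0 0;0.025 -0.0007 0.0353 -0.009 0 0 0;0.025 -0.0007 0.0353 -0.009 0 0 0;0.025 -0.0007 0.0353 -0.009 0 0 0;0.025 -0.0007 0.0353 -0.009 0 0 0;0.025 -0.0007 0.0353 -0.009 0 0 0;0.025 0 0 0 0 0 0'
python3 - <<'E'
from h import *
W,f=wcloud(); save('w2.png',f['pixels']); np.savez('w2.npz',W=W)
for z in((.23,.24),(.2,.21),(.195,.22),(.215,.23)):
    P=sel(W,(.5,.9),(0,.2),z); print(z,rect(P)) if len(P)>3 else 0
P=sel(W,(.55,.76),(.05,.16),(.198,.21)); p=np.polyfit(P[:,0],P[:,1],1); print(p,np.degrees(np.arctan(p[0])),P[:,0].min(),P[:,0].max())
E
python3 -m crank '0.025 0.0078 0.024 0.009 0 0 0;0.025 0.0078 0.024 0.009 0 0 0;0.025 0.0078 0.024 0.009 0 0 0;0.025 0.0078 0.024 0.009 0 0 0;0.025 0.0078 0.024 0.009 0 0 0;0.025 0.0078 0.024 0.009 0 0 0;0.025 0.0078 0.024 0.009 0 0 0;0.025 0 0.024 0 0 0 3.4'
python3 -m crank '0.025 0 0 0 0 0 0;0.025 0 0 0 0 0 0;0.025 0 0 0 0 0 0;0.025 0 0 0 0 0 0;0.025 0 0 0 0 0 0;0.025 0 0 0 0 0 0;0.025 0 0 0 0 0 0;0.025 0 0 0 0 0 0'
python3 - <<'E'
from h import *
W,f=wcloud(); save('w3.png',f['pixels']); np.savez('w3.npz',W=W)
for z in((.108,.12),(.06,.07)):
    P=sel(W,(.35,.65),(.17,.43),z)
    for c in clusters(P): print(z,rect(c))
    print('all',rect(P))
print('car bars');W=np.load('w1.npz')['W']
for c in clusters(sel(W,(.38,.56),(-.32,-.05),(.109,.13))): print(rect(c))
E
```

```text
clock: 4.15
position: [0.5247, 0.072, 0.3951]
tool_rot: [3.138, 0.002, 2.983]
force: [0.4, 1.0, -0.1]
grip_width: 0.025
finger_force: 0.0
(0.2, 0.21) (68, 'c', array([0.6103, 0.1154]), 'size', array([0.0088, 0.0197]), 'long dir', 88.6, 'z', array([0.202, 0.205, 0.209]))
(0.195, 0.22) (95, 'c', array([0.6087, 0.1161]), 'size', array([0.0093, 0.0223]), 'long dir', 82.2, 'z', array([0.202, 0.205, 0.219]))
(0.215, 0.23) (101, 'c', array([0.6016, 0.1173]), 'size', array([0.0088, 0.0093]), 'long dir', -10.6, 'z', array([0.216, 0.224, 0.226]))
[0.01525753 0.10497269] 0.8741244668187516 0.6005424918540672 0.6201959075608731
clock: 4.87
position: [0.5004, 0.2632, 0.3285]
tool_rot: [-3.139, -0.002, 2.918]
force: [0.2, -0.2, 0.1]
grip_width: 0.0255
finger_force: 0.0
clock: 5.53
position: [0.5017, 0.2628, 0.3304]
tool_rot: [3.142, 0.0, 2.919]
force: [-0.4, -0.1, -0.2]
grip_width: 0.0253
finger_force: 0.0
(0.108, 0.12) (508, 'c', array([0.5066, 0.3367]), 'size', array([0.0107, 0.0433]), 'long dir', 77.0, 'z', array([0.111, 0.116, 0.118]))
all (508, 'c', array([0.5066, 0.3367]), 'size', array([0.0
[... 273 characters left out ...]
98, 0.1952]), 'long dir', -12.4, 'z', array([0.062, 0.066, 0.068]))
all (4066, 'c', array([0.4984, 0.2978]), 'size', array([0.0902, 0.195 ]), 'long dir', -12.5, 'z', array([0.062, 0.066, 0.068]))
car bars
(494, 'c', array([ 0.4673, -0.2611]), 'size', array([0.0105, 0.0436]), 'long dir', 80.4, 'z', array([0.111, 0.116, 0.117]))
(461, 'c', array([ 0.474 , -0.2198]), 'size', array([0.0102, 0.0431]), 'long dir', 80.4, 'z', array([0.113, 0.116, 0.117]))
(855, 'c', array([ 0.4808, -0.1802]), 'size', array([0.0096, 0.0812]), 'long dir', 80.7, 'z', array([0.122, 0.124, 0.125]))
(461, 'c', array([ 0.4875, -0.1411]), 'size', array([0.01  , 0.0432]), 'long dir', 80.6, 'z', array([0.114, 0.116, 0.117]))
```

View pics/w3.png

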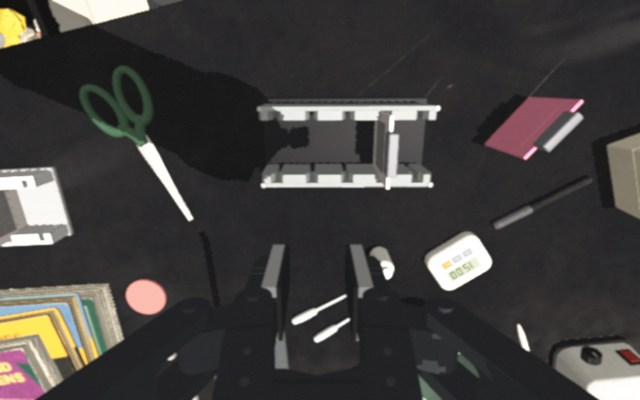

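```bash
python3 -m crank '0.025 -0.0063 -0.0331 0.0067 0 0 0;0.025 -0.0063 -0.0331 0.0067 0 0 0;0.025 -0.0063 -0.0331 0.0067 0 0 0;0.025 -0.0063 -0.0331 0.0067 0 0 0;0.025 -0.0063 -0.0331 0.0067 0 0 0;0.025 -0.0063 -0.0331 0.0067 0 0 0;0.025 -0.0063 -0.0331 0.0067 0 0 0;0.025 -0.0063 -0.0331 0.0067 0 0 0'
python3 -m crank '0.025 -0.0063 -0.0331 0.0067 0 0 0;0.025 -0.0063 -0.0331 0.0067 0 0 0;0.025 -0.0063 -0.0331 0.0067 0 0 0;0.025 -0.0063 -0.0331 0.0067 0 0 0;0.025 0 0 0 0 0 -3.4;0.025 0 0 0 0 0 0;0.025 0 0 0 0 0 0;0.025 0 0 0 0 0 0'
cat >> h.py <<'E'
def carrier():
    W,f=wcloud(); out=[]
    for c in clusters(sel(W,(.3,.62),(-.4,.06),(.109,.13))):
        if len(c)>100: print(rect(c)); 
    return W,f
E
python3 - <<'E'
from h import *
carrier(); togo(.4875,-.1411,.106,170.5)
E
```

```text
clock: 6.25
position: [0.4923, -0.008, 0.2766]
tool_rot: [-3.141, 0.0, 2.92]
force: [1.1, -0.1, -0.5]
grip_width: 0.0253
finger_force: 0.0
clock: 6.92
position: [0.4883, -0.1401, 0.2502]
tool_rot: [3.141, 0.0, 2.979]
force: [-0.5, -0.1, -0.0]
grip_width: 0.025
finger_force: 0.0
(896, 'c', array([ 0.4673, -0.261 ]), 'size', array([0.0109, 0.0438]), 'long dir', 80.0, 'z', array([0.11 , 0.116, 0.117]))
(827, 'c', array([ 0.4742, -0.2199]), 'size', array([0.0108, 0.0434]), 'long dir', 80.1, 'z', array([0.111, 0.116, 0.117]))
(727, 'c', array([ 0.4877, -0.1409]), 'size', array([0.0099, 0.0436]), 'long dir', 80.4, 'z', array([0.114, 0.116, 0.117]))
(1627, 'c', array([ 0.4809, -0.1803]), 'size', array([0.0102, 0.0814]), 'long dir', 80.5, 'z', array([0.113, 0.124, 0.125]))
shift tool mm [  0.7  -1.2 144.2] turn tool z deg 0.21 now [ 0.4883 -0.14    0.2502] [1.7999e+02 3.0000e-02 1.7071e+02] clock 7.0
```

```bash
python3 -m crank '0.025 0.0006 -0.001 0.02 0 0 0;0.025 0 0 0.02 0 0 0;0.025 0 0 0.02 0 0 0;0.025 0 0 0.02 0 0 0;0.025 0 0 0.02 0 0 0;0.025 0 0 0.02 0 0 0;0.025 0 0 0.016 0 0 0;0.025 0 0 0.007 0 0 0'
python3 -m crank '0.003 0 0 0 0 0 0;0.003 0 0 0 0 0 0;0.003 0 0 0 0 0 0;0.003 0 0 0 0 0 0;0.003 0 0 0 0 0 0;0.003 0 0 0 0 0 0;0.003 0 0 0 0 0 0;0.003 0 0 0 0 0 0' 40
python3 -m crank '0.003 0 0 -0.01 0 0 0;0.003 0 0 -0.02 0 0 0;0.003 0 0 -0.02 0 0 0;0.003 0 0 -0.02 0 0 0;0.003 0 0 -0.02 0 0 0;0.003 0 0 -0.02 0 0 0;0.003 0 0 -0.02 0 0 0;0.003 0 0 -0.02 0 0 0'
python3 - <<'E'
from h import *
togo(.4811,.2197,.25,167.5)
E
```

```text
clock: 7.63
position: [0.4869, -0.1408, 0.1054]
tool_rot: [3.141, -0.002, 2.98]
force: [-0.4, 0.1, 0.3]
grip_width: 0.0253
finger_force: 0.0
clock: 8.3
position: [0.4874, -0.142, 0.1071]
tool_rot: [-3.142, 0.0, 2.979]
force: [0.7, 0.1, -1.2]
grip_width: 0.0092
finger_force: 41.5
clock: 8.97
position: [0.4871, -0.1416, 0.2587]
tool_rot: [3.141, 0.0, 2.98]
force: [-0.4, -0.8, -1.0]
grip_width: 0.0094
finger_force: 41.5
shift tool mm [ 64.1 355.6   8.7] turn tool z deg 3.23 now [ 0.4871 -0.1416  0.2587] [1.7999e+02 1.0000e-02 1.7073e+02] clock 9.0
```

```bash
python3 -m crank '0.003 0.0064 0.0356 0 0 0 0;0.003 0.0064 0.0356 0 0 0 0;0.003 0.0064 0.0356 0 0 0 0;0.003 0.0064 0.0356 0 0 0 0;0.003 0.0064 0.0356 0 0 0 0;0.003 0.0064 0.0356 0 0 0 0;0.003 0.0064 0.0356 0 0 0 0;0.003 0.0064 0.0356 0 0 0 0'
python3 -m crank '0.003 0.0064 0.0356 0 0 0 0;0.003 0.0064 0.0356 0 0 0 0;0.003 0 0 0 0 0 3.2;0.003 0 0 0.02 0 0 0;0.003 0 0 0.02 0 0 0;0.003 0 0 0.02 0 0 0;0.003 0 0 0 0 0 0;0.003 0 0 0 0 0 0'
python3 - <<'E'
from h import *
W,f=wcloud(); P=sel(W,(.35,.65),(.17,.43),(.06,.07)); print(rect(P)); save('w4.png',f['pixels'])
togo(.4811,.2197,.107,167.5)
E
```

```text
clock: 9.63
position: [0.4823, 0.1492, 0.2577]
tool_rot: [-3.142, 0.0, 2.979]
force: [0.9, -0.1, -0.4]
grip_width: 0.0091
finger_force: 41.5
clock: 10.3
position: [0.4813, 0.2198, 0.1973]
tool_rot: [-3.141, -0.001, 2.924]
force: [-0.5, 0.8, -0.1]
grip_width: 0.0091
finger_force: 41.5
(8219, 'c', array([0.4983, 0.2978]), 'size', array([0.09  , 0.1958]), 'long dir', -12.4, 'z', array([0.061, 0.066, 0.068]))
shift tool mm [ 0.6 -0.6 91. ] turn tool z deg 0.02 now [0.4818 0.2201 0.198 ] [1.7997e+02 1.0000e-02 1.6752e+02] clock 10.3
```

View pics/w4.png

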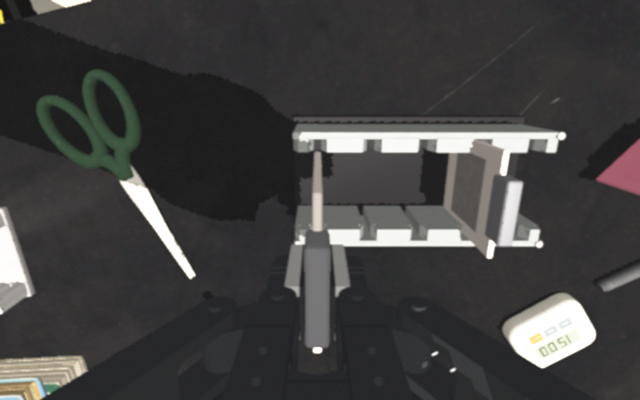

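The held plate (px 318,150–230) lines up with the first free slot pair, at about (312,145) and (312,230). I lower it.

```bash
python3 -m crank '0.003 0.0003 -0.0003 0.012 0 0 0;0.003 0 0 0.012 0 0 0;0.003 0 0 0.01 0 0 0;0.003 0 0 0.006 0 0 0;0.003 0 0 0.006 0 0 0;0.003 0 0 0.006 0 0 0;0.003 0 0 0.006 0 0 0;0.003 0 0 0.002 0 0 0'
python3 -m crank '0.003 0 0 0.006 0 0 0;0.003 0 0 0.006 0 0 0;0.003 0 0 0.006 0 0 0;0.003 0 0 0.005 0 0 0;0.003 0 0 0.002 0 0 0;0.003 0 0 0.002 0 0 0;0.003 0 0 0 0 0 0;0.003 0 0 0 0 0 0'
```

```text
clock: 11.02
position: [0.4811, 0.2195, 0.1361]
tool_rot: [-3.141, -0.001, 2.924]
force: [-0.9, 0.3, -0.8]
grip_width: 0.0092
finger_force: 41.5
clock: 11.68
position: [0.4814, 0.2196, 0.11]
tool_rot: [3.142, 0.0, 2.924]
force: [-0.1, -0.2, -1.1]
grip_width: 0.0091
finger_force: 41.5
```

```bash
python3 -m crank '0.003 0 0 0.001 0 0 0;0.003 0 0 0.001 0 0 0;0.003 0 0 0.001 0 0 0;0.003 0 0 0.0005 0 0 0;0.003 0 0 0 0 0 0;0.003 0 0 0 0 0 0;0.003 0 0 0 0 0 0;0.003 0 0 0 0 0 0'
python3 -m crank '0.025 0 0 0 0 0 0;0.025 0 0 0 0 0 0;0.025 0 0 0 0 0 0;0.025 0 0 0 0 0 0;0.025 0 0 -0.01 0 0 0;0.025 0 0 -0.03 0 0 0;0.025 0 0 -0.04 0 0 0;0.025 0 0 -0.04 0 0 0'
python3 - <<'E'
from h import *
W,f=wcloud()
for c in clusters(sel(W,(.35,.65),(.17,.43),(.1,.13))): print(rect(c))
togo(.474,-.2199,.25,170.5)
E
```

```text
clock: 12.35
position: [0.4815, 0.2197, 0.1067]
tool_rot: [3.141, 0.0, 2.923]
force: [-1.6, -0.7, 4.4]
grip_width: 0.0093
finger_force: 42.3
clock: 13.02
position: [0.4804, 0.2196, 0.2282]
tool_rot: [-3.141, -0.002, 2.925]
force: [1.4, -0.6, 0.5]
grip_width: 0.0253
finger_force: 0.0
(1518, 'c', array([0.5068, 0.3364]), 'size', array([0.0108, 0.0752]), 'long dir', 77.3, 'z', array([0.101, 0.115, 0.117]))
(35, 'c', array([0.5144, 0.2124]), 'size', array([0.0031, 0.009 ]), 'long dir', 77.7, 'z', array([0.1  , 0.1  , 0.101]))
(943, 'c', array([0.4747, 0.2212]), 'size', array([0.0099, 0.059 ]), 'long dir', 77.7, 'z', array([0.101, 0.116, 0.117]))
shift tool mm [ -86.7 -432.9  -16.1] turn tool z deg -2.93 now [0.4826 0.2216 0.2355] [179.73   0.31 167.57] clock 13.1
```

```bash
python3 -m crank '0.025 -0.0072 -0.0361 -0.008 0 0 0;0.025 -0.0072 -0.0361 -0.008 0 0 0;0.025 -0.0072 -0.0361 0 0 0 0;0.025 -0.0072 -0.0361 0 0 0 0;0.025 -0.0072 -0.0361 0 0 0 0;0.025 -0.0072 -0.0361 0 0 0 0;0.025 -0.0072 -0.0361 0 0 0 0;0.025 -0.0072 -0.0361 0 0 0 0'
python3 -m crank '0.025 -0.0072 -0.0361 0 0 0 0;0.025 -0.0072 -0.0361 0 0 0 0;0.025 -0.0072 -0.0361 0 0 0 0;0.025 -0.0072 -0.0361 0 0 0 0;0.025 0 0 0 0 0 -2.9;0.025 0 0 0 0 0 0;0.025 0 0 0 0 0 0;0.025 0 0 0 0 0 0'
python3 - <<'E'
from h import *
carrier(); togo(.474,-.2199,.107,170.4)
E
```

```text
clock: 13.73
position: [0.4746, -0.0766, 0.2432]
tool_rot: [-3.141, 0.001, 2.924]
force: [1.0, 0.6, -0.3]
grip_width: 0.025
finger_force: 0.0
clock: 14.4
position: [0.4721, -0.2209, 0.2428]
tool_rot: [3.141, 0.0, 2.974]
force: [0.4, 0.7, -0.0]
grip_width: 0.0247
finger_force: 0.0
(807, 'c', array([ 0.4671, -0.2612]), 'size', array([0.0104, 0.0437]), 'long dir', 80.4, 'z', array([0.112, 0.116, 0.117]))
(785, 'c', array([ 0.4741, -0.2198]), 'size', array([0.01  , 0.0435]), 'long dir', 80.4, 'z', array([0.114, 0.116, 0.117]))
(1710, 'c', array([ 0.4806, -0.1805]), 'size', array([0.0103, 0.0811]), 'long dir', 80.3, 'z', array([0.113, 0.124, 0.125]))
shift tool mm [ -1.6   1.3 135.8] turn tool z deg 0.04 now [ 0.4722 -0.2209  0.2428] [1.7999e+02 1.0000e-02 1.7044e+02] clock 14.4
```

```bash
python3 -m crank '0.025 -0.0016 0.0013 0.01 0 0 0;0.025 0 0 0.02 0 0 0;0.025 0 0 0.02 0 0 0;0.025 0 0 0.02 0 0 0;0.025 0 0 0.02 0 0 0;0.025 0 0 0.02 0 0 0;0.025 0 0 0.016 0 0 0;0.025 0 0 0.01 0 0 0'
python3 -m crank '0.003 0 0 0 0 0 0;0.003 0 0 0 0 0 0;0.003 0 0 0 0 0 0;0.003 0 0 0 0 0 0;0.003 0 0 0 0 0 0;0.003 0 0 0 0 0 0;0.003 0 0 0 0 0 0;0.003 0 0 0 0 0 0' 40
python3 -m crank '0.003 0 0 -0.01 0 0 0;0.003 0 0 -0.02 0 0 0;0.003 0 0 -0.02 0 0 0;0.003 0 0 -0.02 0 0 0;0.003 0 0 -0.02 0 0 0;0.003 0 0 -0.02 0 0 0;0.003 0 0 -0.02 0 0 0;0.003 0 0 -0.02 0 0 0'
python3 - <<'E'
from h import *
togo(.4984,.2978,.25,167.5)
E
```

```text
clock: 15.12
position: [0.4732, -0.2199, 0.1043]
tool_rot: [3.141, -0.002, 2.975]
force: [0.3, -0.2, -1.0]
grip_width: 0.025
finger_force: 0.0
clock: 15.78
position: [0.4738, -0.2212, 0.1066]
tool_rot: [-3.141, 0.0, 2.974]
force: [-0.1, 0.1, -0.6]
grip_width: 0.0091
finger_force: 41.4
clock: 16.45
position: [0.4735, -0.2208, 0.2582]
tool_rot: [3.142, 0.0, 2.975]
force: [-0.1, 0.9, 0.3]
grip_width: 0.009
finger_force: 41.4
shift tool mm [ 61.7 515.5   8.2] turn tool z deg 2.93 now [ 0.4735 -0.2208  0.2582] [1.8000e+02 1.0000e-02 1.7043e+02] clock 16.4
```

```bash
python3 -m crank '0.003 0.0044 0.0368 0 0 0 0;0.003 0.0044 0.0368 0 0 0 0;0.003 0.0044 0.0368 0 0 0 0;0.003 0.0044 0.0368 0 0 0 0;0.003 0.0044 0.0368 0 0 0 0;0.003 0.0044 0.0368 0 0 0 0;0.003 0.0044 0.0368 0 0 0 0;0.003 0.0044 0.0368 0 0 0 0'
python3 -m crank '0.003 0.0044 0.0368 0 0 0 0;0.003 0.0044 0.0368 0 0 0 0;0.003 0.0044 0.0368 0 0 0 0;0.003 0.0044 0.0368 0 0 0 0;0.003 0.0044 0.0368 0 0 0 0;0.003 0.0044 0.0368 0 0 0 0;0.003 0 0 0 0 0 2.9;0.003 0 0 0 0 0 0'
python3 -m crank '0.003 0 0 0.02 0 0 0;0.003 0 0 0.02 0 0 0;0.003 0 0 0.02 0 0 0;0.003 0 0 0.008 0 0 0;0.003 0 0 0 0 0 0;0.003 0 0 0 0 0 0;0.003 0 0 0 0 0 0;0.003 0 0 0 0 0 0'
python3 - <<'E'
from h import *
W,f=wcloud(); P=sel(W,(.35,.65),(.17,.43),(.06,.07)); print(rect(P))
togo(.4984,.2978,.107,167.5)
E
```

```text
clock: 17.12
position: [0.4877, 0.0769, 0.2573]
tool_rot: [-3.141, 0.001, 2.974]
force: [0.8, 0.2, -0.5]
grip_width: 0.0094
finger_force: 41.4
clock: 17.78
position: [0.4978, 0.2995, 0.2569]
tool_rot: [3.141, -0.001, 2.925]
force: [-0.6, -0.8, -0.4]
grip_width: 0.0095
finger_force: 41.4
clock: 18.45
position: [0.4993, 0.2973, 0.1896]
tool_rot: [3.141, 0.001, 2.923]
force: [0.1, 0.7, -0.7]
grip_width: 0.0092
finger_force: 41.4
(8742, 'c', array([0.4985, 0.2978]), 'size', array([0.0902, 0.1961]), 'long dir', -12.5, 'z', array([0.062, 0.066, 0.068]))
shift tool mm [ 1.   0.2 82.4] turn tool z deg -0.0 now [0.4992 0.2973 0.1894] [1.7995e+02 6.0000e-02 1.6750e+02] clock 18.5
```

```bash
python3 -m crank '0.003 0.001 0.0003 0.005 0 0 0;0.003 0 0 0.01 0 0 0;0.003 0 0 0.008 0 0 0;0.003 0 0 0.006 0 0 0;0.003 0 0 0.006 0 0 0;0.003 0 0 0.006 0 0 0;0.003 0 0 0.006 0 0 0;0.003 0 0 0.006 0 0 0'
python3 -m crank '0.003 0 0 0.006 0 0 0;0.003 0 0 0.006 0 0 0;0.003 0 0 0.006 0 0 0;0.003 0 0 0.005 0 0 0;0.003 0 0 0.002 0 0 0;0.003 0 0 0.002 0 0 0;0.003 0 0 0 0 0 0;0.003 0 0 0 0 0 0'
```

```text
clock: 19.17
position: [0.4979, 0.2978, 0.1348]
tool_rot: [3.142, -0.0, 2.924]
force: [-0.3, -0.2, -1.1]
grip_width: 0.0095
finger_force: 41.4
clock: 19.83
position: [0.498, 0.2978, 0.1085]
tool_rot: [3.141, 0.0, 2.924]
force: [-0.2, -0.3, 0.4]
grip_width: 0.0092
finger_force: 41.4
```

```bash
python3 -m crank '0.003 0 0 0.001 0 0 0;0.003 0 0 0.001 0 0 0;0.003 0 0 0.0005 0 0 0;0.003 0 0 0 0 0 0;0.003 0 0 0 0 0 0;0.003 0 0 0 0 0 0;0.003 0 0 0 0 0 0;0.003 0 0 0 0 0 0'
python3 -m crank '0.025 0 0 0 0 0 0;0.025 0 0 0 0 0 0;0.025 0 0 0 0 0 0;0.025 0 0 0 0 0 0;0.025 0 0 -0.01 0 0 0;0.025 0 0 -0.03 0 0 0;0.025 0 0 -0.04 0 0 0;0.025 0 0 -0.04 0 0 0'
python3 - <<'E'
from h import *
W,f=wcloud()
for c in clusters(sel(W,(.35,.65),(.17,.43),(.1,.13))): print(rect(c))
togo(.467,-.2612,.25,170.4)
E
```

```text
clock: 20.5
position: [0.498, 0.2977, 0.1059]
tool_rot: [3.142, 0.0, 2.923]
force: [-0.7, -0.5, -0.4]
grip_width: 0.0093
finger_force: 41.4
clock: 21.17
position: [0.4972, 0.2977, 0.2277]
tool_rot: [-3.141, -0.001, 2.924]
force: [-0.2, -0.5, -0.5]
grip_width: 0.0248
finger_force: 0.0
(1307, 'c', array([0.4827, 0.2198]), 'size', array([0.0107, 0.0745]), 'long dir', 78.2, 'z', array([0.101, 0.115, 0.117]))
(34, 'c', array([0.5387, 0.3297]), 'size', array([0.0036, 0.0086]), 'long dir', 68.2, 'z', array([0.1  , 0.101, 0.101]))
(1114, 'c', array([0.4992, 0.3385]), 'size', array([0.0102, 0.0588]), 'long dir', 77.4, 'z', array([0.101, 0.116, 0.117]))
(35, 'c', array([0.5308, 0.2897]), 'size', array([0.0031, 0.0085]), 'long dir', 77.7, 'z', array([0.1  , 0.101, 0.101]))
(963, 'c', array([0.4912, 0.2985]), 'size', array([0.01  , 0.0587]), 'long dir', 77.6, 'z', array([0.101, 0.116, 0.117]))
shift tool mm [ -89.7 -554.7  -17.2] turn tool z deg -2.86 now [0.4992 0.2999 0.2355] [179.67   0.29 167.54] clock 21.2
```

```bash
python3 -m crank '0.025 -0.006 -0.037 -0.005 0 0 0;0.025 -0.006 -0.037 -0.005 0 0 0;0.025 -0.006 -0.037 0 0 0 0;0.025 -0.006 -0.037 0 0 0 0;0.025 -0.006 -0.037 0 0 0 0;0.025 -0.006 -0.037 0 0 0 0;0.025 -0.006 -0.037 0 0 0 0;0.025 -0.006 -0.037 0 0 0 0'
python3 -m crank '0.025 -0.006 -0.037 0 0 0 0;0.025 -0.006 -0.037 0 0 0 0;0.025 -0.006 -0.037 0 0 0 0;0.025 -0.006 -0.037 0 0 0 0;0.025 -0.006 -0.037 0 0 0 0;0.025 -0.006 -0.037 0 0 0 0;0.025 -0.006 -0.036 0 0 0 0;0.025 0 0 0 0 0 -2.9'
python3 -m crank '0.025 0 0 0 0 0 0;0.025 0 0 0 0 0 0;0.025 0 0 0 0 0 0;0.025 0 0 0 0 0 0;0.025 0 0 0 0 0 0;0.025 0 0 0 0 0 0;0.025 0 0 0 0 0 0;0.025 0 0 0 0 0 0'
python3 - <<'E'
from h import *
carrier(); togo(.4671,-.2611,.107,170.4)
E
```

```text
clock: 21.88
position: [0.4803, -0.0033, 0.2367]
tool_rot: [-3.141, 0.001, 2.924]
force: [1.5, -0.5, -0.4]
grip_width: 0.0255
finger_force: 0.0
clock: 22.55
position: [0.4644, -0.2697, 0.236]
tool_rot: [-3.14, -0.0, 2.966]
force: [-0.7, -0.6, -0.5]
grip_width: 0.0248
finger_force: 0.0
clock: 23.22
position: [0.466, -0.2624, 0.2359]
tool_rot: [-3.142, -0.0, 2.974]
force: [0.8, 1.2, 0.7]
grip_width: 0.0254
finger_force: 0.0
(809, 'c', array([ 0.4669, -0.2612]), 'size', array([0.0098, 0.0436]), 'long dir', 80.4, 'z', array([0.114, 0.116, 0.117]))
(2112, 'c', array([ 0.4805, -0.1806]), 'size', array([0.0107, 0.0812]), 'long dir', 80.6, 'z', array([0.111, 0.123, 0.125]))
shift tool mm [ -0.8   1.5 128.9] turn tool z deg 0.01 now [ 0.466  -0.2625  0.2359] [-180.      0.    170.41] clock 23.3
```

```bash
python3 -m crank '0.025 -0.0008 0.0014 0.01 0 0 0;0.025 0 0 0.02 0 0 0;0.025 0 0 0.02 0 0 0;0.025 0 0 0.02 0 0 0;0.025 0 0 0.02 0 0 0;0.025 0 0 0.02 0 0 0;0.025 0 0 0.012 0 0 0;0.025 0 0 0.007 0 0 0'
python3 -m crank '0.003 0 0 0 0 0 0;0.003 0 0 0 0 0 0;0.003 0 0 0 0 0 0;0.003 0 0 0 0 0 0;0.003 0 0 0 0 0 0;0.003 0 0 0 0 0 0;0.003 0 0 0 0 0 0;0.003 0 0 0 0 0 0' 40
python3 -m crank '0.003 0 0 -0.01 0 0 0;0.003 0 0 -0.02 0 0 0;0.003 0 0 -0.02 0 0 0;0.003 0 0 -0.02 0 0 0;0.003 0 0 -0.02 0 0 0;0.003 0 0 -0.02 0 0 0;0.003 0 0 -0.02 0 0 0;0.003 0 0 -0.02 0 0 0'
python3 - <<'E'
from h import *
togo(.5157,.3759,.25,167.5)
E
```

```text
clock: 23.93
position: [0.4664, -0.2609, 0.1051]
tool_rot: [3.141, -0.002, 2.974]
force: [0.3, 1.0, 0.3]
grip_width: 0.0249
finger_force: 0.0
clock: 24.6
position: [0.467, -0.2615, 0.1071]
tool_rot: [-3.141, 0.0, 2.974]
force: [0.5, 0.2, -0.6]
grip_width: 0.009
finger_force: 41.6
clock: 25.27
position: [0.4669, -0.2611, 0.2587]
tool_rot: [3.142, 0.0, 2.975]
force: [0.1, 0.2, -0.0]
grip_width: 0.0095
finger_force: 41.6
shift tool mm [ 57.7 636.2   8.7] turn tool z deg 2.93 now [ 0.4669 -0.2611  0.2587] [1.8000e+02 2.0000e-02 1.7043e+02] clock 25.3
```

```bash
python3 -m crank '0.003 0.0034 0.0374 0 0 0 0;0.003 0.0034 0.0374 0 0 0 0;0.003 0.0034 0.0374 0 0 0 0;0.003 0.0034 0.0374 0 0 0 0;0.003 0.0034 0.0374 0 0 0 0;0.003 0.0034 0.0374 0 0 0 0;0.003 0.0034 0.0374 0 0 0 0;0.003 0.0034 0.0374 0 0 0 0'
python3 -m crank '0.003 0.0034 0.0374 0 0 0 0;0.003 0.0034 0.0374 0 0 0 0;0.003 0.0034 0.0374 0 0 0 0;0.003 0.0034 0.0374 0 0 0 0;0.003 0.0034 0.0374 0 0 0 0;0.003 0.0034 0.0374 0 0 0 0;0.003 0.0034 0.0374 0 0 0 0;0.003 0.0034 0.0374 0 0 0 0'
python3 -m crank '0.003 0.0034 0.0374 0 0 0 0;0.003 0 0 0 0 0 2.9;0.003 0 0 0.02 0 0 0;0.003 0 0 0.02 0 0 0;0.003 0 0 0.02 0 0 0;0.003 0 0 0.008 0 0 0;0.003 0 0 0 0 0 0;0.003 0 0 0 0 0 0'
python3 - <<'E'
from h import *
W,f=wcloud(); P=sel(W,(.35,.65),(.17,.43),(.06,.07)); print(rect(P))
togo(.5157,.3759,.107,167.5)
E
```

```text
clock: 25.93
position: [0.4898, 0.04, 0.2578]
tool_rot: [-3.141, 0.001, 2.974]
force: [1.3, -0.5, -0.3]
grip_width: 0.0091
finger_force: 41.7
clock: 26.6
position: [0.5128, 0.3395, 0.2577]
tool_rot: [-3.142, 0.0, 2.974]
force: [0.9, -1.3, -0.1]
grip_width: 0.0096
finger_force: 41.7
clock: 27.27
position: [0.516, 0.3753, 0.1898]
tool_rot: [3.141, -0.0, 2.924]
force: [-0.5, 0.5, -0.2]
grip_width: 0.0091
finger_force: 41.7
(8885, 'c', array([0.4988, 0.2979]), 'size', array([0.0906, 0.1958]), 'long dir', -12.4, 'z', array([0.061, 0.066, 0.068]))
shift tool mm [ 0.7  0.2 83.3] turn tool z deg 0.0 now [0.5162 0.3755 0.1903] [1.7994e+02 3.0000e-02 1.6750e+02] clock 27.3
```

```bash
python3 -m crank '0.003 0.0006 0.0003 0.005 0 0 0;0.003 0 0 0.01 0 0 0;0.003 0 0 0.008 0 0 0;0.003 0 0 0.006 0 0 0;0.003 0 0 0.006 0 0 0;0.003 0 0 0.006 0 0 0;0.003 0 0 0.006 0 0 0;0.003 0 0 0.006 0 0 0'
python3 -m crank '0.003 0 0 0.006 0 0 0;0.003 0 0 0.006 0 0 0;0.003 0 0 0.006 0 0 0;0.003 0 0 0.005 0 0 0;0.003 0 0 0.002 0 0 0;0.003 0 0 0.002 0 0 0;0.003 0 0 0 0 0 0;0.003 0 0 0 0 0 0'
```

```text
clock: 27.98
position: [0.5154, 0.3756, 0.1353]
tool_rot: [-3.142, -0.0, 2.924]
force: [0.6, -0.2, -0.0]
grip_width: 0.0094
finger_force: 41.7
clock: 28.65
position: [0.5155, 0.3757, 0.1091]
tool_rot: [3.141, 0.0, 2.924]
force: [-0.0, -0.0, -0.7]
grip_width: 0.0094
finger_force: 41.7
```

```bash
python3 -m crank '0.003 0 0 0.001 0 0 0;0.003 0 0 0.001 0 0 0;0.003 0 0 0.0005 0 0 0;0.003 0 0 0 0 0 0;0.003 0 0 0 0 0 0;0.003 0 0 0 0 0 0;0.003 0 0 0 0 0 0;0.003 0 0 0 0 0 0'
python3 -m crank '0.025 0 0 0 0 0 0;0.025 0 0 0 0 0 0;0.025 0 0 0 0 0 0;0.025 0 0 0 0 0 0;0.025 0 0 -0.01 0 0 0;0.025 0 0 -0.03 0 0 0;0.025 0 0 -0.04 0 0 0;0.025 0 0 -0.04 0 0 0'
python3 - <<'E'
from h import *
W,f=wcloud()
for c in clusters(sel(W,(.35,.65),(.17,.43),(.1,.13))): print(rect(c))
E
python3 -m crank '0.025 0 0 -0.03 0 0 0;0.025 -0.0089 -0.0344 -0.0117 0 0 0;0.025 -0.0089 -0.0344 -0.0117 0 0 0;0.025 -0.0089 -0.0344 -0.0117 0 0 0;0.025 -0.0089 -0.0344 -0.0117 0 0 0;0.025 -0.0089 -0.0344 -0.0117 0 0 0;0.025 -0.0089 -0.0344 -0.0117 0 0 0;0.025 -0.0089 -0.0344 -0.0117 0 0 0'
python3 -m crank '0.025 -0.0089 -0.0344 -0.0117 0 0 0;0.025 -0.0089 -0.0344 -0.0117 0 0 0;0.025 -0.0089 -0.0344 -0.0117 0 0 0;0.025 -0.0089 -0.0344 -0.0117 0 0 0;0.025 -0.0089 -0.0344 -0.0117 0 0 0;0.025 0 0 0 0 0 0;0.025 0 0 0 0 0 0;0.025 0 0 0 0 0 0'
python3 - <<'E'
from h import *
W,f=wcloud(); save('w5.png',f['pixels'])
for z in((.231,.24),(.2,.208),(.218,.23)):
    P=sel(W,(.5,.9),(0,.2),z); print(z,rect(P)) if len(P)>3 else 0
P=sel(W,(.61,.75),(.05,.16),(.2,.208)); p=np.polyfit(P[:,0],P[:,1],1); print(p,np.degrees(np.arctan(p[0])),P[:,0].min(),P[:,0].max(),len(P))
for c in clusters(sel(W,(.3,.62),(-.4,.0),(.1,.13))): print('c',rect(c))
E
```

```text
clock: 29.32
position: [0.5155, 0.3756, 0.1064]
tool_rot: [3.141, 0.0, 2.924]
force: [0.2, 1.1, 0.3]
grip_width: 0.0091
finger_force: 41.8
clock: 29.98
position: [0.5148, 0.3754, 0.2282]
tool_rot: [-3.141, -0.001, 2.924]
force: [1.0, -0.6, -0.1]
grip_width: 0.0252
finger_force: 0.0
(1693, 'c', array([0.4824, 0.2201]), 'size', array([0.0109, 0.0742]), 'long dir', 77.4, 'z', array([0.101, 0.114, 0.117]))
(1301, 'c', array([0.4993, 0.2979]), 'size', array([0.0106, 0.0752]), 'long dir', 77.4, 'z', array([0.101, 0.115, 0.117]))
(41, 'c', array([0.5392, 0.3297]), 'size', array([0.0032, 0.0092]), 'long dir', 76.7, 'z', array([0.1  , 0.1  , 0.101]))
(1085, 'c', array([0.4993, 0.3388]), 'size', array([0.0102, 0.0591]), 'long dir', 77.1, 'z', array([0.101, 0.116, 0.117]))
(34, 'c', array([0.5481, 0.3682]), 'size', array([0.0031, 0.0088]), 'long dir', 77.5, 'z', array([0.1  , 0.1  , 0.101]))
(964, 'c', array([0.5083, 0.3769]), 'size', array([0.01  , 0.0589]), 'long dir', 77.5, 'z', array([0.101, 0.116, 0.117]))
clock: 30.7
position: [0.5237, 0.1255, 0.3396]
tool_rot: [-3.142, 0.001, 2.924]
force: [1.0, 0.2, 0.1]
grip_width: 0.0249
finger_force: 0.0
clock: 31.37
position: [0.5302, -0.05, 0.3972]
tool_rot: [3.141, 0.0, 2.924]
force: [-0.1, 0.9, -0.0]
grip_width: 0.0247
finger_force: 0.0
(0.2, 0.208) (1197, 'c', array([0.6694, 0.1067]), 'size', array([0.0109, 0.1378]), 'long dir', 81.1, 'z', array([0.201, 0.205, 0.206]))
(0.218, 0.23) (114, 'c', array([0.6014, 0.1165]), 'size', array([0.0086, 0.0095]), 'long dir', 36.6, 'z', array([0.219, 0.223, 0.226]))
[-0.15313946  0.20777273] -8.706603538871027 0.6100601465850397 0.7379801646402497 1155
c (1055, 'c', array([ 0.4812, -0.1804]), 'size', array([0.011 , 0.0816]), 'long dir', 80.7, 'z', array([0.103, 0.123, 0.125]))
```

View pics/w5.png

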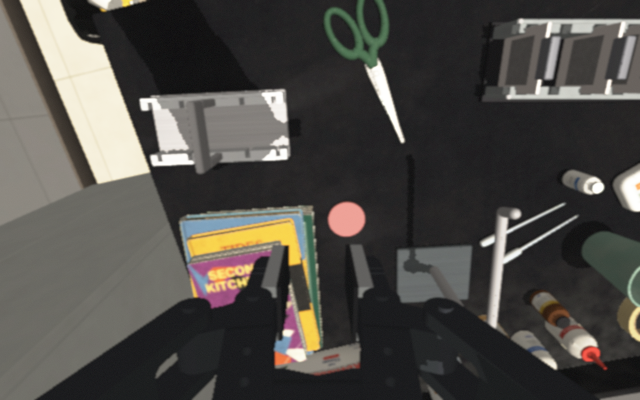

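```bash
python3 -m crank '0.03 0.0033 -0.023 0.0245 0 0 0;0.03 0.0033 -0.023 0.0245 0 0 0;0.03 0.0033 -0.023 0.0245 0 0 0;0.03 0.0033 -0.023 0.0245 0 0 0;0.03 0.0033 -0.023 0.0245 0 0 0;0.03 0.0033 -0.023 0.0245 0 0 0;0.03 0 0 0 0 0 -3.1;0.03 0 0 0 0 0 0'
python3 -m crank '0.03 0 0 0 0 0 0;0.03 0 0 0 0 0 0;0.03 0 0 0 0 0 0;0.03 0 0 0 0 0 0;0.03 0 0 0 0 0 0;0.03 0 0 0 0 0 0;0.03 0 0 0 0 0 0;0.03 0 0 0 0 0 0'
python3 - <<'E'
from h import *
W,f=carrier(); print('rails',rect(sel(W,(.4,.56),(-.3,-.06),(.037,.043)))); togo(.4808,-.1803,.114,170.6)
E
```

```text
clock: 32.08
position: [0.4805, -0.1806, 0.2487]
tool_rot: [3.141, -0.002, 2.981]
force: [-0.7, 0.8, 0.9]
grip_width: 0.0299
finger_force: 0.0
clock: 32.75
position: [0.4812, -0.181, 0.2498]
tool_rot: [-3.142, 0.0, 2.978]
force: [-0.4, 0.1, -0.3]
grip_width: 0.0297
finger_force: 0.0
(1423, 'c', array([ 0.4807, -0.1803]), 'size', array([0.0098, 0.0809]), 'long dir', 80.4, 'z', array([0.121, 0.124, 0.125]))
rails (5038, 'c', array([ 0.4812, -0.1804]), 'size', array([0.0899, 0.1882]), 'long dir', -9.4, 'z', array([0.039, 0.04 , 0.042]))
shift tool mm [  0.6   0.6 135.8] turn tool z deg 0.0 now [ 0.4812 -0.181   0.2498] [180.    0.  170.6] clock 32.8
```

```bash
python3 -m crank '0.03 0.0006 0.0006 0.012 0 0 0;0.03 0 0 0.02 0 0 0;0.03 0 0 0.02 0 0 0;0.03 0 0 0.02 0 0 0;0.03 0 0 0.02 0 0 0;0.03 0 0 0.02 0 0 0;0.03 0 0 0.016 0 0 0;0.03 0 0 0.008 0 0 0'
python3 -m crank '0.003 0 0 0 0 0 0;0.003 0 0 0 0 0 0;0.003 0 0 0 0 0 0;0.003 0 0 0 0 0 0;0.003 0 0 0 0 0 0;0.003 0 0 0 0 0 0;0.003 0 0 0 0 0 0;0.003 0 0 0 0 0 0' 100
python3 -m crank '0.003 0 0 -0.005 0 0 0;0.003 0 0 -0.01 0 0 0;0.003 0 0 -0.02 0 0 0;0.003 0 0 -0.025 0 0 0;0.003 0 0 -0.03 0 0 0;0.003 0 0 -0.03 0 0 0;0.003 0 0 -0.02 0 0 0;0.003 0 0 -0.013 0 0 0'
```

```text
clock: 33.47
position: [0.4797, -0.1799, 0.1114]
tool_rot: [3.141, -0.003, 2.978]
force: [-0.9, -0.1, 0.5]
grip_width: 0.0299
finger_force: 0.0
clock: 34.13
position: [0.4808, -0.1804, 0.114]
tool_rot: [-3.142, 0.0, 2.978]
force: [0.1, 0.9, -2.6]
grip_width: 0.0086
finger_force: 98.2
clock: 34.8
position: [0.4812, -0.1801, 0.2701]
tool_rot: [-3.141, 0.003, 2.978]
force: [0.2, -0.3, -3.1]
grip_width: 0.0088
finger_force: 98.4
```

Lifted cleanly. Next I turn it 89.4° and check how the carrier sits in the grip.

```bash
python3 -m crank '0.003 0 0 0 0 0 3;0.003 0 0 0 0 0 6;0.003 0 0 0 0 0 6;0.003 0 0 0 0 0 6;0.003 0 0 0 0 0 6;0.003 0 0 0 0 0 6;0.003 0 0 0 0 0 6;0.003 0 0 0 0 0 6'
python3 -m crank '0.003 0 0 0 0 0 6;0.003 0 0 0 0 0 6;0.003 0 0 0 0 0 6;0.003 0 0 0 0 0 6;0.003 0 0 0 0 0 6;0.003 0 0 0 0 0 6;0.003 0 0 0 0 0 5;0.003 0 0 0 0 0 3.4'
python3 - <<'E'
from h import *
W,f=wcloud(); save('w6.png',f['pixels'])
s=telemetry.observe(); z=s['position'][2]
P=sel(W,(.3,.66),(-.35,.0),(z-.085,z-.06)); print(rect(P))
A=np.c_[P[:,:2]-P[:,:2].mean(0),np.ones(len(P))]; print('tilt plane',np.linalg.lstsq(A,P[:,2],rcond=None)[0])
togo(.489,.134,.268,81.2)
E
```

```text
clock: 35.47
position: [0.4807, -0.18, 0.2677]
tool_rot: [3.141, 0.0, 2.188]
force: [-0.2, 0.0, -2.8]
grip_width: 0.0086
finger_force: 98.3
clock: 36.13
position: [0.4807, -0.1799, 0.2678]
tool_rot: [3.141, -0.0, 1.413]
force: [0.9, -0.2, -2.8]
grip_width: 0.0085
finger_force: 98.3
(14784, 'c', array([ 0.5373, -0.209 ]), 'size', array([0.1403, 0.3326]), 'long dir', 63.6, 'z', array([0.185, 0.194, 0.196]))
tilt plane [0.00495291 0.00632544 0.19315933]
shift tool mm [ 3.112e+02 -4.220e+01 -2.000e-01] turn tool z deg -0.42 now [ 0.4807 -0.1799  0.2677] [ 1.7996e+02 -2.0000e-02  8.0780e+01] clock 36.2
```

View pics/w6.png

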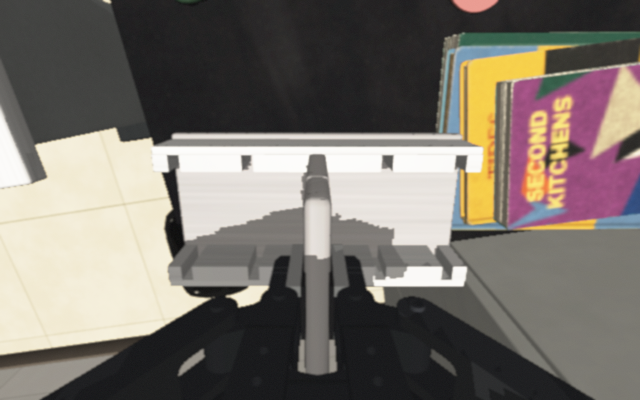

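```bash
python3 -m crank '0.003 0.01 -0.0014 0 0 0 -0.4;0.003 0.02 -0.0027 0 0 0 0;0.003 0.03 -0.004 0 0 0 0;0.003 0.03 -0.004 0 0 0 0;0.003 0.03 -0.004 0 0 0 0;0.003 0.03 -0.004 0 0 0 0;0.003 0.03 -0.004 0 0 0 0;0.003 0.03 -0.004 0 0 0 0'
python3 -m crank '0.003 0.03 -0.004 0 0 0 0;0.003 0.03 -0.004 0 0 0 0;0.003 0.02 -0.003 0 0 0 0;0.003 0.012 -0.002 0 0 0 0;0.003 0.009 -0.001 0 0 0 0;0.003 0 0 0 0 0 0;0.003 0 0 0 0 0 0;0.003 0 0 0 0 0 0'
python3 - <<'E'
from h import *
togo(.489,.134,.268,81.2)
u=np.array([.9884,-.1517]); p=np.array([.776,.0898])
for d in(.29,.21,.135): print(d,p-d*u)
togo(*(p-.135*u),.268,81.2)
E
```

```text
clock: 36.85
position: [0.4831, 0.0338, 0.2674]
tool_rot: [3.141, -0.0, 1.428]
force: [0.2, -0.4, -2.9]
grip_width: 0.0084
finger_force: 98.4
clock: 37.52
position: [0.4846, 0.1325, 0.2669]
tool_rot: [-3.142, 0.0, 1.424]
force: [0.2, -0.6, -3.9]
grip_width: 0.0084
finger_force: 98.3
shift tool mm [ 2.1  4.2 -1.1] turn tool z deg 0.39 now [0.4846 0.1325 0.2669] [-1.800e+02  3.000e-02  8.159e+01] clock 37.5
0.29 [0.489364 0.133793]
0.21 [0.568436 0.121657]
0.135 [0.642566  0.1102795]
shift tool mm [  1.1 159.6  -1.2] turn tool z deg 0.39 now [0.4846 0.1325 0.2669] [-1.800e+02  3.000e-02  8.159e+01] clock 37.5
```

```bash
python3 -m crank '0.003 0.001 0.004 0 0 0 0.4;0.003 0 0.01 0 0 0 0;0.003 0 0.014 0 0 0 0;0.003 0 0.014 0 0 0 0;0.003 0 0.014 0 0 0 0;0.003 0 0.01 0 0 0 0;0.003 0 0.006 0 0 0 0;0.003 0 0.002 0 0 0 0'
python3 - <<'E'
from h import *
W,f=wcloud(); save('w7.png',f['pixels'])
P=sel(W,(.5,.9),(.06,.15),(.21,.23)); print(rect(P)) if len(P)>3 else 0
P=sel(W,(.61,.75),(.05,.16),(.197,.21)); p=np.polyfit(P[:,0],P[:,1],1); print(p,np.polyval(p,.64),len(P),P[:,0].min(),P[:,0].max())
togo(.6425,.1103,.268,81.2)
E
```

```text
clock: 38.18
position: [0.5587, 0.1227, 0.2665]
tool_rot: [-3.141, -0.0, 1.416]
force: [-0.1, -0.1, -3.7]
grip_width: 0.0082
finger_force: 98.3
(418, 'c', array([0.6029, 0.1191]), 'size', array([0.0092, 0.0115]), 'long dir', -52.5, 'z', array([0.212, 0.222, 0.225]))
[-0.15655499  0.21352753] 0.11333233873307964 3945 0.6101253713843691 0.7419593470008908
shift tool mm [ 0.5 85.1 -1.5] turn tool z deg -0.03 now [0.5584 0.1229 0.2665] [-179.98   -0.     81.17] clock 38.2
```

View pics/w7.png

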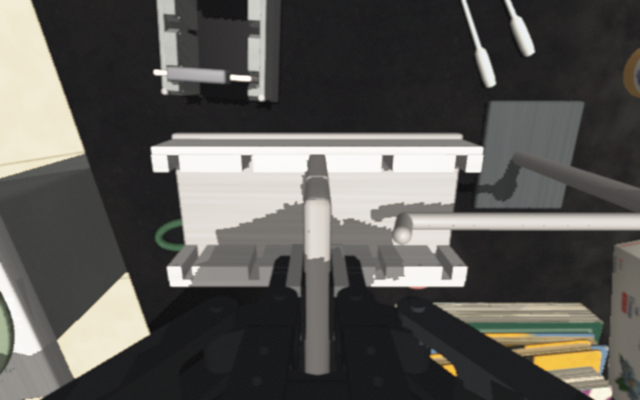

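The rod end (px 403,232) sits just ahead of the crossbar and inside the hand-hole, as planned. I slide the carrier on.

```bash
python3 -m crank '0.003 0.003 0.004 0 0 0 0;0.003 0 0.01 0 0 0 0;0.003 0 0.014 0 0 0 0;0.003 0 0.016 0 0 0 0;0.003 0 0.016 0 0 0 0;0.003 0 0.014 0 0 0 0;0.003 0 0.008 0 0 0 0;0.003 0 0.003 0 0 0 0'
python3 -m crank '0.003 0 0 0.003 0 0 0;0.003 0 0 0.005 0 0 0;0.003 0 0 0.006 0 0 0;0.003 0 0 0.006 0 0 0;0.003 0 0 0.005 0 0 0;0.003 0 0 0.004 0 0 0;0.003 0 0 0 0 0 0;0.003 0 0 0 0 0 0'
python3 - <<'E'
from h import *
W,f=wcloud()
P=sel(W,(.66,.75),(.05,.16),(.2,.21)); p=np.polyfit(P[:,0],P[:,1],1); print(p,np.polyval(p,.6434),len(P),np.percentile(P[:,2],[50,90]))
togo(.6434,.1130,.229,81.2)
E
```

```text
clock: 38.9
position: [0.6433, 0.113, 0.2665]
tool_rot: [-3.141, -0.0, 1.417]
force: [-1.0, -0.0, -2.4]
grip_width: 0.0086
finger_force: 98.3
clock: 39.57
position: [0.6422, 0.1132, 0.2376]
tool_rot: [-3.141, 0.0, 1.417]
force: [0.1, -0.4, -3.3]
grip_width: 0.0083
finger_force: 98.3
[-0.15577663  0.21302477] 0.11279808402697755 3580 [0.20447007 0.20564047]
shift tool mm [-0.1  1.1  8.9] turn tool z deg 0.01 now [0.6423 0.1132 0.2379] [ 1.7999e+02 -1.0000e-02  8.1210e+01] clock 39.6
```

```bash
python3 -m crank '0.003 0 0.0008 0.003 0 0 0;0.003 0 0 0.002 0 0 0;0.003 0 0 0.001 0 0 0;0.003 0 0 0.001 0 0 0;0.003 0 0 0.0005 0 0 0;0.003 0 0 0 0 0 0;0.003 0 0 0 0 0 0;0.003 0 0 0 0 0 0'
python3 -m crank '0.003 0 0 0.0005 0 0 0;0.003 0 0 0.0005 0 0 0;0.003 0 0 0 0 0 0;0.003 0 0 0 0 0 0;0.003 0 0 0 0 0 0;0.003 0 0 0 0 0 0;0.003 0 0 0 0 0 0;0.003 0 0 0 0 0 0'
```

```text
clock: 40.28
position: [0.6431, 0.113, 0.2304]
tool_rot: [3.141, -0.0, 1.417]
force: [-0.1, 0.1, -2.9]
grip_width: 0.0086
finger_force: 98.4
clock: 40.95
position: [0.6431, 0.113, 0.2293]
tool_rot: [3.142, -0.0, 1.417]
force: [-0.3, -0.8, -2.6]
grip_width: 0.0085
finger_force: 98.4
```

```bash
python3 -m crank '0.003 0 0 0.0005 0 0 0;0.003 0 0 0 0 0 0;0.003 0 0 0 0 0 0;0.003 0 0 0 0 0 0;0.003 0 0 0 0 0 0;0.003 0 0 0 0 0 0;0.003 0 0 0 0 0 0;0.003 0 0 0 0 0 0'
python3 -m crank '0.003 0 0 0.0005 0 0 0;0.003 0 0 0 0 0 0;0.003 0 0 0 0 0 0;0.003 0 0 0 0 0 0;0.003 0 0 0 0 0 0;0.003 0 0 0 0 0 0;0.003 0 0 0 0 0 0;0.003 0 0 0 0 0 0'
```

```text
clock: 41.62
position: [0.6431, 0.113, 0.2288]
tool_rot: [-3.142, 0.0, 1.417]
force: [0.2, 0.3, -3.2]
grip_width: 0.0081
finger_force: 98.4
clock: 42.28
position: [0.6432, 0.1131, 0.2285]
tool_rot: [3.141, -0.0, 1.417]
force: [-2.0, -0.6, 3.7]
grip_width: 0.0084
finger_force: 99.4
```

```bash
python3 -m crank '0.003 0 0 -0.0002 0 0 0;0.003 0 0 0 0 0 0;0.003 0 0 0 0 0 0;0.003 0 0 0 0 0 0;0.003 0 0 0 0 0 0;0.003 0 0 0 0 0 0;0.003 0 0 0 0 0 0;0.003 0 0 0 0 0 0' 20
python3 -m crank '0.009 0 0 0 0 0 0;0.01 0 0 0 0 0 0;0.011 0 0 0 0 0 0;0.012 0 0 0 0 0 0;0.014 0 0 0 0 0 0;0.017 0 0 0 0 0 0;0.021 0 0 0 0 0 0;0.025 0 0 0 0 0 0'
python3 - <<'E'
from h import *
W,f=wcloud(); save('w8.png',f['pixels'])
P=sel(W,(.5,.72),(.02,.2),(.135,.165)); print(rect(P)); A=np.c_[P[:,:2]-P[:,:2].mean(0),np.ones(len(P))]; print('tilt plane',np.linalg.lstsq(A,P[:,2],rcond=None)[0])
E
```

```text
clock: 42.95
position: [0.6431, 0.113, 0.2285]
tool_rot: [3.142, -0.0, 1.417]
force: [0.7, 0.3, 2.3]
grip_width: 0.0086
finger_force: 99.3
clock: 43.62
position: [0.6431, 0.113, 0.2285]
tool_rot: [-3.142, 0.0, 1.417]
force: [0.7, 0.8, 0.4]
grip_width: 0.0249
finger_force: 0.0
(11673, 'c', array([0.6377, 0.1129]), 'size', array([0.0908, 0.1792]), 'long dir', 81.6, 'z', array([0.14 , 0.155, 0.156]))
tilt plane [ 0.01449153 -0.00689055  0.15293685]
```

View pics/w8.png

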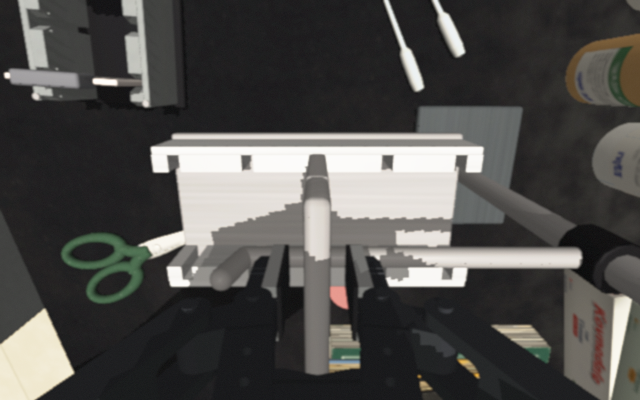

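```bash
python3 -m crank '0.025 0 0 -0.003 0 0 0;0.025 0 0 -0.005 0 0 0;0.025 0 0 -0.008 0 0 0;0.025 0 0 -0.012 0 0 0;0.025 0 0 -0.015 0 0 0;0.025 0 0 -0.02 0 0 0;0.025 0 0 -0.02 0 0 0;0.025 0 0 -0.02 0 0 0'
python3 -m crank '0.025 0 0 -0.01 0 0 0;0.025 0 -0.01 0 0 0 0;0.025 0 -0.02 0 0 0 0;0.025 0 -0.03 0 0 0 0;0.025 0 -0.03 0 0 0 0;0.025 0 -0.02 0 0 0 0;0.025 0 -0.01 0 0 0 0;0.025 0 0 0 0 0 0'
python3 - <<'E'
from h import *
for k in range(3):
    W,f=wcloud(); P=sel(W,(.5,.75),(.02,.2),(.135,.165)); A=np.c_[P[:,:2]-P[:,:2].mean(0),np.ones(len(P))]; print(rect(P),'tilt',np.round(np.linalg.lstsq(A,P[:,2],rcond=None)[0],4))
    f=cam('top')
print(telemetry.observe()['clock'])
E
for i in 1; do python3 -m crank '0.025 0 0 0 0 0 0;0.025 0 0 0 0 0 0;0.025 0 0 0 0 0 0;0.025 0 0 0 0 0 0;0.025 0 0 0 0 0 0;0.025 0 0 0 0 0 0;0.025 0 0 0 0 0 0;0.025 0 0 0 0 0 0'; done
python3 - <<'E'
from h import *
W,f=wcloud(); P=sel(W,(.5,.75),(.02,.2),(.135,.165)); A=np.c_[P[:,:2]-P[:,:2].mean(0),np.ones(len(P))]; print(rect(P),'tilt',np.round(np.linalg.lstsq(A,P[:,2],rcond=None)[0],4)); save('w9.png',f['pixels'])
f=cam('scene'); W=cloud(f); save('s9.png',cv2.resize(f['pixels'][120:340,200:460],None,fx=2.6,fy=2.6,interpolation=cv2.INTER_CUBIC))
for c in clusters(sel(W,(.35,.65),(.17,.43),(.1,.13))): print('rack',rect(c))
E
```

```text
clock: 44.33
position: [0.643, 0.1131, 0.3338]
tool_rot: [3.141, -0.0, 1.417]
force: [-0.1, -0.5, 0.9]
grip_width: 0.0249
finger_force: 0.0
clock: 45.0
position: [0.5234, 0.1318, 0.3425]
tool_rot: [3.14, 0.0, 1.418]
force: [0.7, 0.0, 1.0]
grip_width: 0.0254
finger_force: 0.0
(6773, 'c', array([0.6426, 0.1121]), 'size', array([0.0905, 0.189 ]), 'long dir', 81.2, 'z', array([0.139, 0.155, 0.156])) tilt [0.0027 0.0119 0.1526]
(6817, 'c', array([0.6428, 0.1123]), 'size', array([0.0899, 0.1895]), 'long dir', 81.3, 'z', array([0.141, 0.155, 0.156])) tilt [0.0046 0.0202 0.1529]
(6792, 'c', array([0.6425, 0.1124]), 'size', array([0.0897, 0.1888]), 'long dir', 81.2, 'z', array([0.141, 0.155, 0.156])) tilt [0.0044 0.019  0.1529]
45.3
clock: 45.97
position: [0.5245, 0.1314, 0.3415]
tool_rot: [3.142, -0.0, 1.417]
force: [-0.3, 0.1, -0.1]
grip_width: 0.0253
finger_force: 0.0
(6822, 'c', array([0.6427, 0.1119]), 'size', array([0.0906, 0.1892]), 'long dir', 81.2, 'z', array([0.14 , 0.155, 0.156])) tilt [0.0039 0.0149 0.1528]
rack (71, 'c', array([0.5138, 0.3788]), 'size', array([0.0105, 0.0574]), 'long dir', 77.2, 'z', array([0.103, 0.113, 0.119]))
rack (54, 'c', array([0.5016, 0.3   ]), 'size', array([0.0109, 0.0436]), 'long dir', 76.6, 'z', array([0.108, 0.114, 0.118]))
rack (60, 'c', array([0.5088, 0.3396]), 'size', array([0.0114, 0.0429]), 'long dir', 78.2, 'z', array([0.102, 0.115, 0.12 ]))
rack (69, 'c', array([0.4842, 0.2233]), 'size', array([0.0137, 0.0433]), 'long dir', 74.6, 'z', array([0.101, 0.113, 0.118]))
```

View pics/s9.png

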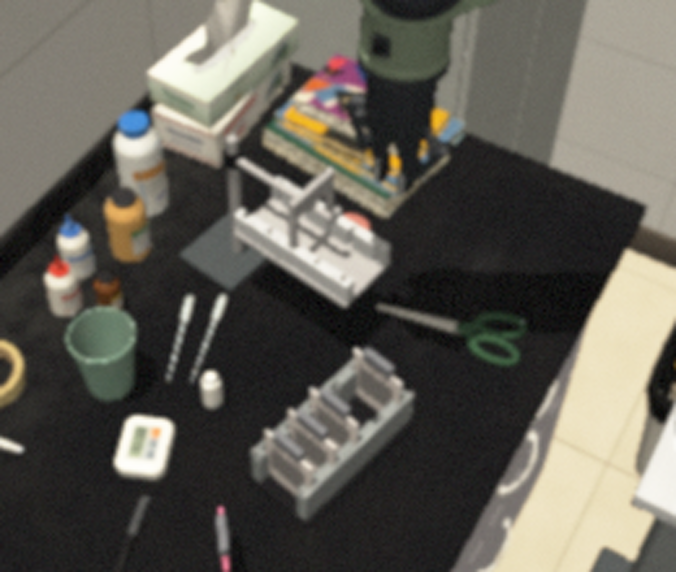

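View pics/w9.png

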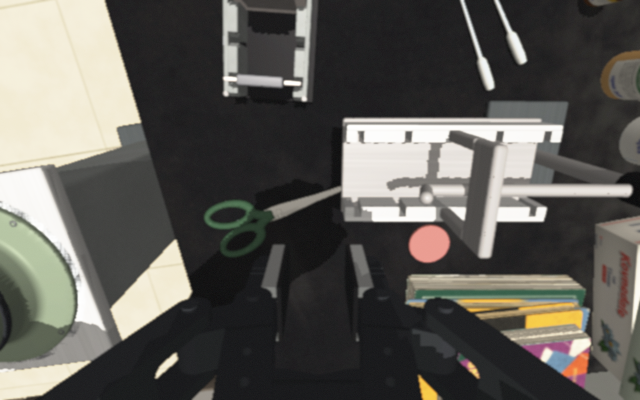

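The carrier hangs level by its crossbar (px 490,200) on the rod, clear of the post, and the rack holds four plates fully home. The scissors, petri dish and dropper bottle look undisturbed. I let any residual swing die out, confirm stillness, and hand in.

```bash
for i in 1 2 3 4 5 6 7 8 9 10 11 12 13 14 15; do python3 -m crank '0.025 0 0 0 0 0 0;0.025 0 0 0 0 0 0;0.025 0 0 0 0 0 0;0.025 0 0 0 0 0 0;0.025 0 0 0 0 0 0;0.025 0 0 0 0 0 0;0.025 0 0 0 0 0 0;0.025 0 0 0 0 0 0' >/dev/null; done
python3 - <<'E'
from h import *
for k in range(3):
    W,f=wcloud(); P=sel(W,(.5,.75),(.02,.2),(.135,.165)); A=np.c_[P[:,:2]-P[:,:2].mean(0),np.ones(len(P))]; print(rect(P),'tilt',np.round(np.linalg.lstsq(A,P[:,2],rcond=None)[0],4))
    for _ in range(2): cam('top')
print(telemetry.observe()['clock'], bot.job_done())
E
```

```text
(6826, 'c', array([0.6426, 0.1121]), 'size', array([0.0904, 0.1892]), 'long dir', 81.2, 'z', array([0.14 , 0.155, 0.156])) tilt [0.0031 0.015  0.1528]
(6801, 'c', array([0.6428, 0.1119]), 'size', array([0.0905, 0.1897]), 'long dir', 81.2, 'z', array([0.14 , 0.155, 0.156])) tilt [0.0034 0.0149 0.1528]
(6821, 'c', array([0.6424, 0.112 ]), 'size', array([0.0905, 0.1885]), 'long dir', 81.2, 'z', array([0.14 , 0.155, 0.156])) tilt [0.0034 0.0149 0.1528]
the job is handed in; nothing more can be done
56.5167 None
```

I handed the job in at 56.5 s: the three plates from the carrier are fully home in the rack beside the one already there, the empty carrier hangs free and still on the hook, and the bystanders were left alone.

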